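# Clear the paddle off the damp box and hold the lid open

### The arm

A 6-joint arm with a two-finger parallel gripper is mounted at the origin on the work surface. World frame = base frame: x ahead of the robot, y to its left, z up, the work surface at z = 0. Lengths are in m, angles in rad, forces in N, time in s.
With the tool pointing down it reaches from about 0.3 to 0.95 m from the base axis. Payload 3.1 kg.
Tool frame: the origin (TCP) lies between the finger pads; the fingertips stand 8 mm ahead of it and the grasp point (between the pads) lies 11 mm behind it; z points along the fingers, y is the line along which they close (so a half turn about z gives the same grasp; the last joint's range is limited). The gripper opens to 85 mm and grips with 20 to 120 N. Pads are 22 mm wide; open, the fingers measure 114 mm over their backs; the gripper's body (76 mm by 85 mm) begins 54 mm behind the grasp point. The pads swing forward as they close: fully open they stand 13 mm farther back than shut.
Start: joints at [1.224, 0.308, 1.634, -0, 1.2, -0.07], TCP at [0.171, 0.601, 0.239] pointing down, gripper open.
Joint ranges: [-3.06, 3.06], [-0.79, 1.96], [0.05, 2.63], [-1.19, 4.34], [0.05, 2.64], [-2.94, 2.94]. Speed limits (rad/s): [2.79, 2.79, 3.14, 3.14, 3.14, 3.14].

### API

Orientations are given as a unit quaternion [x, y, z, w].
In Python, from bench import r gives the robot as it stands. The module is installed in compiled form; this text tells all that it offers. Calls block until the motion is done:
- r.move_to(position, orientation): joint-space move of the TCP to a pose.
- r.move_linear(position, rotation=None, speed=0.15, threshold=None): straight line of the TCP; rotation=None keeps the orientation; speed is the mean speed in m/s. With threshold (N) it stops when the force on the tool has changed by that much, and returns True; else False.
- r.movej(angles): joint-space move.
- r.gripper_to(opening, f_grip=None): finger opening in m; f_grip is the grip in N (None keeps the last); returns when the fingers have stopped.
- r.wait(seconds).
- r.inverse_kinematics(position, orientation): joint angles nearest the present ones, or None.
- r.camera(name): name is "scene" or "side" or "wrist"; returns a dict with "pixels" (420x560x3 uint8, red, green, blue), "range_z" (420x560 float32, m along the optical axis (not along the pixel's ray), 0 where there is no reading), "K" (3x3 intrinsics, pixels), "world_from_camera" (4x4, takes a point from camera to world coordinates); the wrist camera has in their place "mount" (4x4, takes a point from camera to tool coordinates, whose origin is the TCP and whose axes are the flange's). Camera axes: x right, y up, looking along -z (the intrinsics and any distortion apply to the point x, -y, -z); pixel columns grow to the right and rows downward; lengths in m; the calibration is good to about 2 mm. A picture is of the moment at which its call begins: read the wrist's pose just before it.
A pose or a line that the arm cannot do raises r.Unreachable and nothing moves.
- r.job_done(): hands the job in; it is judged then, once.
Readings, each from a call of its own:
- r.get_time_s(): time.
- r.get_joint_positions(): joint angles.
- r.get_joint_vel(): joint speeds.
- r.get_joint_efforts(): joint torques, N m.
- r.get_tool_pos(): TCP position.
- r.get_eef_rot(): TCP orientation.
- r.get_ft_force(): force on the tool from outside, world axes, zero at the start.
- r.get_wrist_torque(): the same for the moment, N m.
- r.get_finger_gap(): finger opening in m.
- r.get_finger_force(): force on a finger pad.
Only numpy, scipy, OpenCV 4.12 (cv2) and the standard library are available. Lean on these libraries where they do the work, as an engineer would, in place of code of your own. Each camera call takes 0.05 s, during which the arm holds its last target. There are 200 camera calls.

### The job

The clay paddle has been left lying on the damp box: hang it by its eye on the hook of the stand and let go of it, so that it hangs freely. Then raise the lid of the damp box to 45 degrees and keep holding it there with the gripper's fingers, so that somebody can reach the bowls inside; the lid falls shut by itself, so finish while still holding it open. Leave the bowls and other things on the table where they are.

Things in the scene. Friction and masses are not known exactly. Their poses are not given: they have to be found in the camera images.
- paddle: flat light-wood clay paddle, 10 mm thick, 191 mm long, about 90 g, lying on the box's lid. Origin on its underside, in the narrow handle; x runs along it to the eye, z up. Handle 22 mm wide from x = -30 to +46 mm; blade 50 mm wide from x = -105 to -30 mm; round eye (42 mm outside, 28 mm hole) centred at x = +65 mm. Centre of mass near x = -30 mm
- paddle_eye (a point): centre of the paddle's 28 mm eye, at mid-thickness (5 mm above the underside); axes as the paddle's
- hook_stand: fixed stand: wooden foot, steel post 18 mm thick, 250 mm high, one J hook of 8 mm wire. The hook runs from the post towards the stand's -x, 75 mm out, sloping down 17 mm to its lowest point (hook_seat), then straight up 34 mm to a free tip. Origin on the table below the tip; post at x = +75 mm; foot 18 mm high, x = +25 to +125 mm, y = -65 to +65 mm; z up
- hook_seat (a point): the lowest point of the hook, on the wire's centre line, 215 mm above the table; axes as the stand's. A thing lowered over the tip by its eye and let go swings down and hangs somewhere between here and the post
- hook_tip (a point): the very top of the hook's free upright tip, straight above hook_seat, 249 mm above the table; axes as the stand's
- damp_box: fixed white plastic damp box holding bowls, 250 (x) x 280 (y) x 120 mm high, walls 8 mm. Origin under its centre, z up; its lid's hinge runs along its +x top edge, the lid's handle is near its -x edge
- lid (a joint): opening angle of the lid in rad: 0 shut (lies on the box, level), 0.785 is 45 degrees, stop at 1.3. No spring or catch: the lid falls shut by its weight from any angle
- lid_panel: the lid with its handle: grey plastic panel 250 x 280 x 12 mm, about 0.6 kg. Origin on the hinge axis at its middle; axes are the box's when shut and turn with the lid about y. The panel spans x = -250 to 0 mm, z = -6 to +6 mm; top face 132 mm above the table when shut
- lid_bar (a point): middle of the lid's handle: round steel bar 12 mm thick, 120 mm long along the lid's y, on two end posts (98 mm clear between), centre line 35 mm above the lid's top face (167 mm above the table when shut), at x = -220, z = +41 mm of lid_panel. Can be pinched from above, fingers closing along the box's x; turns between the fingers as the lid swings
- lid_hinge (a point): middle of the hinge axis, fixed, 126 mm above the table at x = +125 mm of the box; axes as the box's. The lid turns about y: lifting the handle opens it
- bowl_a: dark unfired clay bowl, 116 mm across, 60 mm high, right way up; origin under its centre; loose, to be left alone
- bowl_b: dark unfired clay bowl, 100 mm across, 50 mm high; origin under its centre; loose, to be left alone
- bowl_c: dark unfired clay bowl, 120 mm across, 65 mm high; origin under its centre; loose, to be left alone
- spray: clear plastic bottle, 64 mm across, 170 mm high; origin under its centre; loose, to be left alone
- tape_roll: roll of tape lying flat, 90 mm across, 25 mm high; origin under its centre; loose, to be left alone
- tool_pot: terracotta pot 72 mm across and 100 mm high with three tools standing in it, about 210 mm high in all; origin under its centre; loose, to be left alone
- chuck: small waisted terracotta trimming chuck, 70 mm across, 55 mm high; origin under its centre; loose, to be left alone
There are look-alikes about, which are no part of the job. There is more than one size of the paddle; the one meant has the size given above.

How it is judged:
By the outcome, as a careful person would: the job done as asked, in the order asked, and still so for the second after the job is handed in, while the arm keeps its last pose, push and grip.
It also fails if it takes over 56 s, if anything falls off the work surface, if the arm or the gripper's body presses on something with over 40 N, if the wrist force passes 120 N, or if a joint passes its speed limit or range.

## Working session

There is one attempt and no reset: what is moved stays moved. The work goes in short steps, each a Python script; the robot and the scene stay as the last script left them, time stands still between calls to the robot, and variables do not carry over. Pictures are saved under pics/ and viewed, at most 10 in all, crops included, and the job is handed in when it is done.

```bash
mkdir -p pics
cat > h.py <<'E'
import numpy as np, cv2
from bench import r
def snap(n,f=None):
    T=None
    if n=="wrist":
        from scipy.spatial.transform import Rotation as R
        T=np.eye(4);T[:3,:3]=R.from_quat(r.get_eef_rot()).as_matrix();T[:3,3]=r.get_tool_pos()
    c=r.camera(n)
    c["W"]=T@c["mount"] if n=="wrist" else c["world_from_camera"]
    if f: cv2.imwrite("pics/%s.png"%f,c["pixels"][:,:,::-1]); np.savez("pics/%s.npz"%f,**{k:c[k] for k in("pixels","range_z","K","W")})
    return c
def cloud(c):
    v,u=np.mgrid[0:420,0:560]; K=c["K"]; d=c["range_z"]
    p=np.stack([(u-K[0,2])/K[0,0]*d,-(v-K[1,2])/K[1,1]*d,-d],-1)
    P=p@c["W"][:3,:3].T+c["W"][:3,3]; P[d<=0]=np.nan
    return P
E
python3 - <<'E'
from h import *
for n in("scene","side","wrist"):
    c=snap(n,n+"0"); print(n,c.keys(),c["K"].round(1).tolist(),c["W"].round(3).tolist(), (c["range_z"]>0).mean())
    print({k:c[k] for k in c if k not in("pixels","range_z","K","W","mount","world_from_camera")})
E
```

```text
scene dict_keys(['pixels', 'range_z', 'K', 'world_from_camera', 'W']) [[475.3, 0.0, 279.1], [0.0, 475.3, 203.3], [0.0, 0.0, 1.0]] [[0.762, -0.515, 0.393, 1.175], [0.647, 0.591, -0.481, -0.846], [0.015, 0.621, 0.784, 1.471], [0.0, 0.0, 0.0, 1.0]] 0.991951530612245
{}
side dict_keys(['pixels', 'range_z', 'K', 'world_from_camera', 'W']) [[529.8, 0.0, 279.3], [0.0, 529.8, 207.8], [0.0, 0.0, 1.0]] [[0.872, 0.244, -0.424, -0.11], [-0.489, 0.464, -0.739, -1.184], [0.017, 0.852, 0.524, 0.968], [0.0, 0.0, 0.0, 1.0]] 0.9928656462585034
{}
wrist dict_keys(['pixels', 'range_z', 'K', 'mount', 'W']) [[340.9, 0.0, 283.0], [0.0, 340.9, 209.1], [0.0, 0.0, 1.0]] [[0.273, -0.913, -0.303, 0.092], [0.962, 0.259, 0.089, 0.624], [-0.003, -0.316, 0.949, 0.373], [0.0, 0.0, 0.0, 1.0]] 0.9959268707482993
{}
```

View pics/scene0.png

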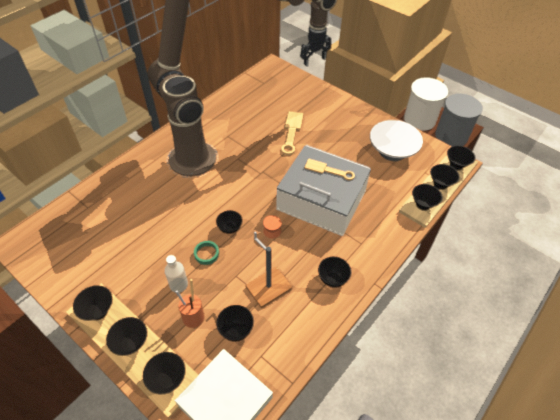

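View pics/side0.png

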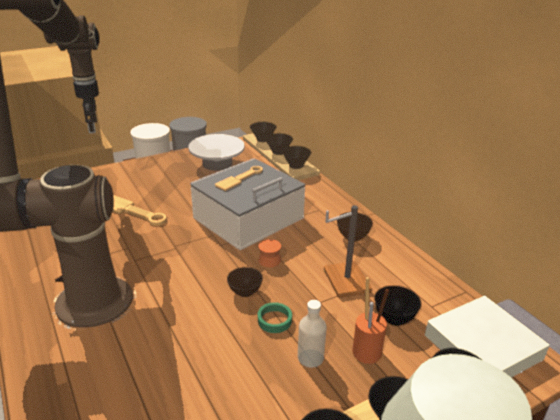

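The scene view shows two candidates. The paddle on the grey lid is at scene (330,170) and side (240,178). A look-alike lies on the table at scene (291,132) and side (135,210). The one on the lid matches the description. The hook tip is at scene (256,235), the post at (268,265), and the lid bar at (315,190). Next I'll measure positions and check the paddle's length.

Run:
```python
from h import *
def ld(f): return dict(np.load("pics/%s.npz"%f))
for f,box in(("scene0",(250,140,380,240)),("side0",(180,150,320,250))):
    c=ld(f);P=cloud(c);x0,y0,x1,y1=box
    sub=np.zeros((420,560),bool);sub[y0:y1,x0:x1]=1
    hsv=cv2.cvtColor(c["pixels"],cv2.COLOR_RGB2HSV)
    z=P[...,2]
    m=sub&(z>.122)&(z<.16)&(hsv[...,1]>90)&(hsv[...,0]<35)
    n,l,s,_=cv2.connectedComponentsWithStats(m.astype(np.uint8)); k=1+s[1:,4].argmax(); m=l==k
    q=P[m]; print(f,"paddle n",len(q),"z",np.median(q[:,2]).round(4))
    ctr=q[:,:2].mean(0);w,V=np.linalg.eigh(np.cov(q[:,:2].T));a=V[:,1];t=(q[:,:2]-ctr)@a;b=(q[:,:2]-ctr)@np.array([-a[1],a[0]])
    print("axis",a.round(3),np.degrees(np.arctan2(a[1],a[0])).round(1),"len",np.ptp(t).round(4))
    for lo in np.arange(t.min(),t.max(),.012):
        s_=(t>=lo)&(t<lo+.012); print(round(lo-t.min(),3),s_.sum(),b[s_].min().round(3),b[s_].max().round(3))
    print("ends",(ctr+a*t.min()).round(4),(ctr+a*t.max()).round(4))
    g=sub&(z>.125)&(z<.15)
    rect=cv2.minAreaRect(P[g][:,:2].astype(np.float32)); print("lid rect",rect,cv2.boxPoints(rect).round(3).tolist(),"z",np.median(z[sub&(hsv[...,1]<60)&(z>.12)&(z<.14)]))
    h=sub&(z>.158)&(z<.19)&(hsv[...,1]<90);q=P[h];print("bar",len(q),q.mean(0).round(4)); 
    rr=cv2.minAreaRect(q[:,:2].astype(np.float32));print(rr)
    # stand
    S=(np.hypot(P[...,0]-0.8,P[...,1])<3)&(z>.19)&(z<.27)
    n,l,s,cc=cv2.connectedComponentsWithStats(S.astype(np.uint8))
    for i in range(1,n):
        if s[i,4]>25:
            q=P[l==i]; print("hi",cc[i].round(),s[i,4],q.min(0).round(3),q.max(0).round(3),"zmax pt",q[q[:,2].argmax()].round(3))
```

```text
scene0 paddle n 366 z 0.1412
axis [-0.938 -0.345] -159.8 len 0.1903
0.0 18 -0.018 0.02
0.012 17 -0.021 0.026
0.024 22 -0.03 0.02
0.036 18 -0.014 0.013
0.048 18 -0.01 0.013
0.06 16 -0.012 0.012
0.072 16 -0.01 0.01
0.084 18 -0.014 0.009
0.096 16 -0.014 0.008
0.108 26 -0.024 0.019
0.12 31 -0.024 0.023
0.132 34 -0.03 0.025
0.144 30 -0.028 0.025
0.156 35 -0.028 0.023
0.168 30 -0.027 0.022
0.18 21 -0.037 0.022
ends [0.6352 0.2515] [0.4566 0.1858]
lid rect ((0.5530732870101929, 0.18263551592826843), (0.28130021691322327, 0.26314377784729004), 13.925253868103027) [[0.38499999046325684, 0.2759999930858612], [0.4480000138282776, 0.020999999716877937], [0.7210000157356262, 0.08900000154972076], [0.6579999923706055, 0.3440000116825104]] z 0.13137580351713107
bar 111 [0.5781 0.0869 0.1699]
((0.5768960118293762, 0.08525446802377701), (0.12003691494464874, 0.018372153863310814), 13.387609481811523)
hi [103.   4.] 107 [-0.984  0.291  0.19 ] [-0.858  0.31   0.269] zmax pt [-0.865  0.3    0.269]
hi [203.   9.] 509 [-0.537  0.477  0.19 ] [-0.484  0.8    0.27 ] zmax pt [-0.518  0.585  0.27 ]
hi [396.   
[... 1964 characters left out ...]
(0.12542352080345154, 0.017409440129995346), 13.846240997314453)
hi [354.  67.] 7837 [ 0.505 -0.247  0.19 ] [1.539 2.357 0.27 ] zmax pt [0.686 2.314 0.27 ]
hi [18. 27.] 522 [0.021 2.26  0.19 ] [0.246 2.34  0.27 ] zmax pt [0.176 2.302 0.27 ]
hi [36. 71.] 3081 [-0.055  1.162  0.19 ] [0.273 1.731 0.256] zmax pt [0.125 1.307 0.256]
hi [ 92. 129.] 51 [0.146 0.54  0.242] [0.169 0.563 0.27 ] zmax pt [0.158 0.542 0.27 ]
hi [346. 216.] 251 [ 0.571 -0.265  0.19 ] [ 0.658 -0.233  0.252] zmax pt [ 0.644 -0.259  0.252]
hi [ 80. 240.] 1448 [-0.064 -0.069  0.19 ] [0.059 0.012 0.27 ] zmax pt [ 0.001 -0.062  0.27 ]
hi [367. 281.] 29 [ 0.526 -0.479  0.191] [ 0.535 -0.466  0.214] zmax pt [ 0.53  -0.471  0.214]
```

Run:
```python
import cv2
a=cv2.imread("pics/scene0.png");b=cv2.imread("pics/side0.png")
p=cv2.resize(a[140:230,260:380],None,fx=3.3,fy=3.3,interpolation=2);q=cv2.resize(a[220:310,225:345],None,fx=3.3,fy=3.3,interpolation=2)
s=cv2.resize(b[190:310,310:400],None,fx=3.3*.75,fy=3.3*.75,interpolation=2)
s=cv2.copyMakeBorder(s,0,0,0,p.shape[1]-s.shape[1],0);s2=cv2.resize(b[150:240,180:300],None,fx=3.3,fy=3.3,interpolation=2)
h=297
import numpy as np
cv2.imwrite("pics/crop1.png",np.vstack([np.hstack([p,q]),np.hstack([s[:h],s2[:h]])]))
```

```text
(no output)
```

View pics/crop1.png

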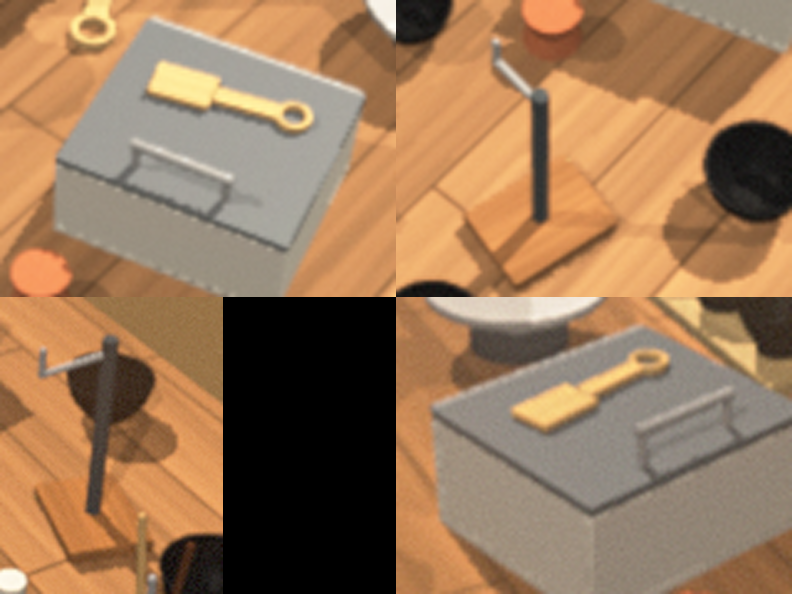

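The crop confirms the lid paddle: it measures about 191–196 mm, with its eye at +x and a blade about 50 mm wide. The J hook runs from the post to an upright tip, top right and bottom left in the crop. Next I'll refine the hook and plan the grasp.

Run:
```python
from h import *
from scipy.spatial.transform import Rotation as R
for f in("scene0","side0"):
    P=cloud(dict(np.load("pics/%s.npz"%f)));z=P[...,2]
    m=(P[...,0]>.54)&(P[...,0]<.72)&(P[...,1]>-.32)&(P[...,1]<-.18)&(z>.07)&(z<.27)
    q=P[m];post=q[(q[:,0]>.63)]
    t=q[(q[:,0]<.595)&(q[:,2]>.2)];a=q[(q[:,0]>.595)&(q[:,0]<.63)&(q[:,2]>.19)]
    print(f,"tip",len(t),np.median(t,0).round(4),t[t[:,2]>.235][:,:2].mean(0).round(4),t[:,2].max().round(3),"arm",a.mean(0).round(4),"post",np.median(post,0).round(4),post[:,2].max())
    ft=P[(P[...,0]>.5)&(P[...,0]<.8)&(P[...,1]>-.4)&(P[...,1]<-.15)&(z>.011)&(z<.022)]
    rr=cv2.minAreaRect(ft[:,:2].astype(np.float32));print("foot",rr)
q0=np.array(r.get_joint_positions())
def down(yaw): return (R.from_euler("z",yaw)*R.from_euler("x",np.pi)).as_quat()
print(r.get_eef_rot())
for nm,p,yaw in(("paddle",(.553,.22,.143),.352),("hang",(.51,-.25,.24),0),("bar",(.574,.085,.156),-1.33),("bar2",(.574,.085,.156),.24),):
    for k in(0,np.pi):
        print(nm,k,np.round(r.inverse_kinematics(p,down(yaw+k)),2) if r.inverse_kinematics(p,down(yaw+k)) is not None else None)
```

```text
scene0 tip 26 [ 0.5834 -0.2352  0.2282] [ 0.5825 -0.2352] 0.251 arm [ 0.6111 -0.2419  0.2245] post [ 0.657  -0.2576  0.177 ] 0.25511056406692845
foot ((0.63089919090271, -0.28689026832580566), (0.21039535105228424, 0.1422644704580307), 79.7557373046875)
side0 tip 53 [ 0.5775 -0.238   0.2232] [ 0.575  -0.2375] 0.249 arm [ 0.6128 -0.2466  0.2254] post [ 0.6446 -0.2591  0.1705] 0.25160266616571025
foot ((0.6440286636352539, -0.28944122791290283), (0.21497078239917755, 0.113829106092453), 81.92716979980469)
[ 1.37959248e-01  9.90437490e-01 -8.90773263e-04 -1.78002247e-04]
paddle 0 [ 0.31  0.36  1.78 -0.    1.    1.52]
paddle 3.141592653589793 [ 0.31  0.36  1.78  0.    1.   -1.62]
hang 0 [-0.53  0.2   1.77 -0.    1.17  1.04]
hang 3.141592653589793 [-0.53  0.2   1.77  0.    1.17 -2.1 ]
bar 0 None
bar 3.141592653589793 [ 0.07  0.32  1.81 -0.    1.02 -0.17]
bar2 0 [ 0.07  0.32  1.81 -0.    1.02  1.4 ]
bar2 3.141592653589793 [ 0.07  0.32  1.81  0.    1.02 -1.74]
```

```bash
cat >> h.py <<'E'
from scipy.spatial.transform import Rotation as R
def down(yaw): return (R.from_euler("z",yaw)*R.from_euler("x",np.pi)).as_quat()
E
python3 - <<'E'
from h import *
print(r.get_time_s())
q=down(.352)
r.gripper_to(.06,60)
r.move_to((.5556,.2213,.24),q)
print(r.move_linear((.5556,.2213,.1435),speed=.1,threshold=6),r.get_tool_pos())
r.gripper_to(0.0,60); print(r.get_finger_gap(),r.get_finger_force())
r.move_linear((.5556,.2213,.32),speed=.15)
print(r.get_finger_gap(),r.get_finger_force(),r.get_time_s())
h=down(-.24)
r.move_to((.5154,-.2191,.32),h)
print(r.get_tool_pos(),r.get_time_s(),r.get_finger_gap())
a=snap("scene","scene1")["pixels"];b=snap("side","side1")["pixels"];snap("wrist","wrist1")
z=lambda i,x,y:cv2.resize(i[y:y+120,x:x+160],None,fx=2.4,fy=2.4)
cv2.imwrite("pics/crop2.png",np.hstack([z(a,190,160),z(b,260,130)])[:,:,::-1])
E
```

```text
0.15
False [0.55635225 0.22155023 0.14435841]
0.01949215501149592 59.04828071594238
0.019413229659605846 58.59744071960449 5.3583
[ 0.51579909 -0.21819482  0.31997568] 6.9833 0.0198380160290993
```

View pics/crop2.png

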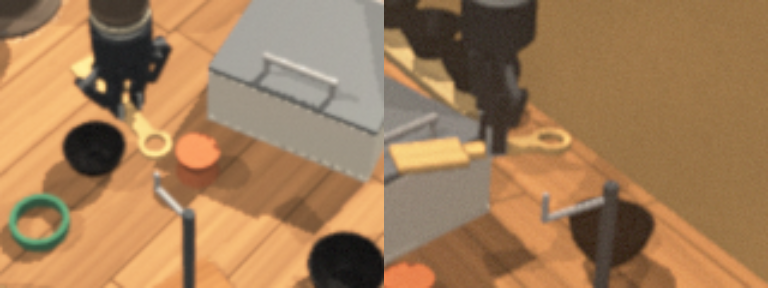

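View pics/wrist1.png

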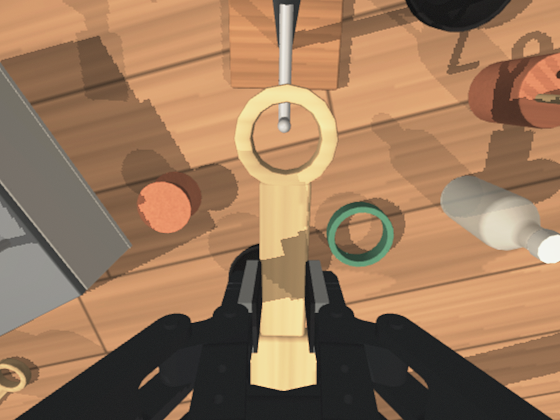

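The wrist view shows the paddle held straight, with its eye centred at (286,134), the hook tip just inside the eye's hole at (284,125), and the wire running straight up the picture to the post. I'll measure the eye against the tip from this view.

Run:
```python
from h import *
c=dict(np.load("pics/wrist1.npz"));P=cloud(c);z=P[...,2]
hsv=cv2.cvtColor(c["pixels"],cv2.COLOR_RGB2HSV)
m=(z>.29)&(z<.345);m[190:]=0
q=P[m];print("eye z",np.percentile(q[:,2],[5,50,95]).round(4))
(e,rad)=cv2.minEnclosingCircle(q[:,:2].astype(np.float32));print("eye",np.round(e,4),rad)
h=P[190:260,262:306].reshape(-1,3);h=h[h[:,2]>.27];print("handle z",np.median(h,0).round(4))
W=c["W"];K=c["K"]
def ray(u,v,zz):
    d=W[:3,:3]@np.array([(u-K[0,2])/K[0,0],-(v-K[1,2])/K[1,1],-1]);return (W[:3,3]+d*(zz-W[2,3])/d[2]).round(4)
print("tip ray",ray(284,125,.249),"tip depth",P[120:130,280:288].reshape(-1,3)[np.nanargmax(P[120:130,280:288,2])].round(4))
print("eye inner ray",ray(286,134,np.median(q[:,2])))
S=(z>.19)&(z<.27);S[135:]=0;S[:,:250]=0;S[:,310:]=0
for lo in range(5,130,20):
    k=P[lo:lo+20][S[lo:lo+20]]; print(lo,k.mean(0).round(4) if len(k) else None)
print(r.get_tool_pos(),r.get_ft_force())
```

```text
eye z [0.3143 0.3172 0.3183]
eye [ 0.5778 -0.2327] 0.022292740643024445
handle z [ 0.5438 -0.2245  0.3174]
tip ray [ 0.5788 -0.2334  0.249 ] tip depth [ 0.5783 -0.2332  0.2496]
eye inner ray [ 0.5807 -0.2344  0.3172]
5 [ 0.6398 -0.249   0.2248]
25 [ 0.628  -0.2459  0.2299]
45 [ 0.6178 -0.2434  0.2275]
65 [ 0.607  -0.2402  0.2248]
85 [ 0.5898 -0.2362  0.2212]
105 [ 0.5837 -0.2343  0.2271]
125 [ 0.5772 -0.2324  0.2478]
[ 0.51588026 -0.21805779  0.32003076] [ 0.45554351  0.65943487 -2.11191304]
```

Run:
```python
from h import *
x,y,_=r.get_tool_pos()
print(r.move_linear((x-.001,y,.238),speed=.08,threshold=4),r.get_tool_pos(),r.get_ft_force(),r.get_time_s())
a=snap("wrist","wrist2")["pixels"];b=snap("side","side2")["pixels"]
cv2.imwrite("pics/crop3.png",np.hstack([cv2.resize(a[:300],(400,214)),cv2.resize(b[150:257,260:460],(400,214),interpolation=2)])[:,:,::-1])
```

```text
False [ 0.51541532 -0.21836387  0.23877772] [-0.34317693  0.1132321  -0.95112038] 8.3083
```

View pics/crop3.png

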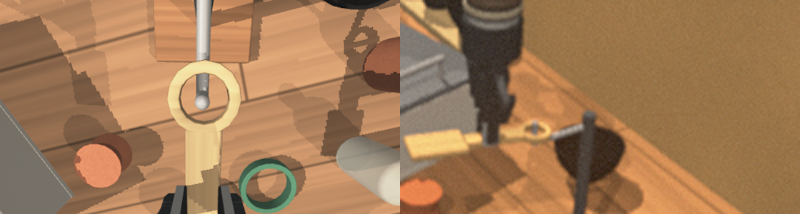

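The tip is through the eye in both views, at crop (201,101) and (535,128). I'll release now, back off upward, and check.

Run:
```python
from h import *
r.gripper_to(.085)
r.wait(.5)
x,y,z=r.get_tool_pos()
r.move_linear((x-.01,y,.33),speed=.15)
r.move_to((.45,-.05,.33),down(-.24))
print(r.get_time_s())
a=snap("scene","scene3")["pixels"];b=snap("side","side3")["pixels"]
z=lambda i,x,y:cv2.resize(i[y:y+120,x:x+160],None,fx=2.4,fy=2.4)
cv2.imwrite("pics/crop4.png",np.hstack([z(a,190,190),z(b,260,180)])[:,:,::-1])
```

```text
11.0667
```

View pics/crop4.png

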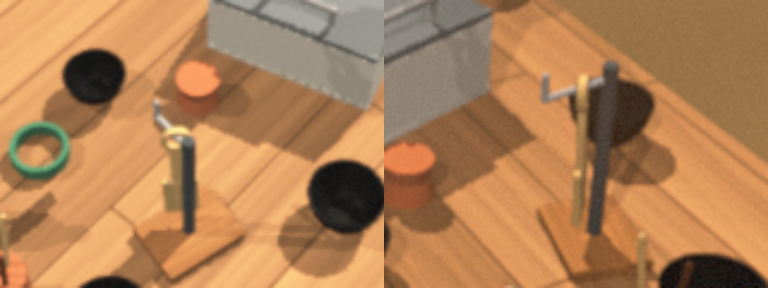

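The paddle hangs vertically on the wire by its eye, free of the gripper: eye at crop (178,135) and (583,85). Next I'll measure the lid bar from the wrist camera.

Run:
```python
from h import *
u=np.array([.971,.238])
p=np.array([.574,.085])-.07*u
r.move_to((*p,.29),down(.24))
r.wait(.2)
c=snap("wrist","wrist4");P=cloud(c);z=P[...,2]
m=(z>.164)&(z<.182)&(np.hypot(P[...,0]-.574,P[...,1]-.085)<.075)
q=P[m];print(len(q),q.mean(0).round(4),np.percentile(q[:,2],[50,98]).round(4),cv2.minAreaRect(q[:,:2].astype(np.float32)))
l=P[(z>.122)&(z<.14)&(np.hypot(P[...,0]-.55,P[...,1]-.18)<.3)];print(np.median(l[:,2]),cv2.minAreaRect(l[:,:2].astype(np.float32)))
v=np.linalg.eigh(np.cov(q[:,:2].T))[1][:,1];print(v,np.arctan2(v[1],v[0])%np.pi)
s=(q[:,:2]-q[:,:2].mean(0))@v;print(np.ptp(s),q[s.argmin()],q[s.argmax()])
```

```text
2889 [0.5791 0.09   0.1715] [0.1718 0.1739] ((0.5740337371826172, 0.08910290896892548), (0.1197468638420105, 0.011762738227844238), 13.657869338989258)
0.13200169981622467 ((0.5211707949638367, 0.17672616243362427), (0.21969835460186005, 0.25633689761161804), 13.6428804397583)
[-0.9711681  -0.23839574] 0.24071362318982903
0.11974413629213443 [0.63125042 0.10720646 0.1703906 ] [0.51464837 0.07992432 0.16672532]
```

View pics/wrist4.png

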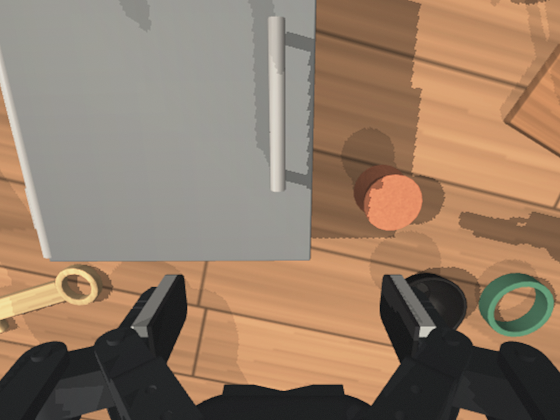

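The bar lies between (273,17) and (278,190) in the wrist view, centred at world (0.574, 0.089). It is clear for a pinch from above.

```bash
cat > lid.py <<'E'
from h import *
YAW=.2395
bx=np.array([-np.sin(YAW),np.cos(YAW)]); bar=np.array([.574,.089]); hinge=bar+.22*bx
rad=np.hypot(.22,.041); a0=np.arctan2(.041,.22)
def tcp(deg,dz=-.012):
    a=a0+np.radians(deg); return (*(hinge-rad*np.cos(a)*bx), .126+rad*np.sin(a)+dz)
def lid_angle():
    out=[]
    for n in("scene","side"):
        c=snap(n);P=cloud(c);hs=cv2.cvtColor(c["pixels"],cv2.COLOR_RGB2HSV)
        d=(P[...,:2]-hinge); x=-(d@bx); y=d@np.array([bx[1],-bx[0]])
        m=(abs(y)<.135)&(x>.02)&(x<.17)&(P[...,2]>.15)&(P[...,2]<.32)&(hs[...,1]<70)
        q=np.c_[x[m],P[...,2][m]-.126]
        if len(q)<30: continue
        for _ in range(6):   # robust line: trim outliers
            k=np.polyfit(q[:,0],q[:,1],1);e=q[:,1]-np.polyval(k,q[:,0]);q=q[abs(e)<max(.004,1.5*e.std())]
        out.append((n,len(q),np.degrees(np.arctan(k[0])).round(2),(k[1]).round(4)))
    return out
E
python3 - <<'E'
from lid import *
q=down(YAW)
r.gripper_to(.05,60)
p=np.array(tcp(0))
r.move_linear((p[0],p[1],.26),speed=.15)
r.move_linear((p[0],p[1],p[2]+.03),speed=.15)
print(r.move_linear(p,speed=.06,threshold=8),r.get_tool_pos())
r.gripper_to(0,60);print(r.get_finger_gap(),r.get_finger_force(),r.get_ft_force(),r.get_time_s())
for d in np.arange(7.5,46,7.5):
    r.move_linear(tcp(d),speed=.08); print(d,np.round(r.get_ft_force(),1),round(r.get_finger_gap(),4))
r.wait(.3)
print(r.get_tool_pos(),tcp(45),lid_angle(),r.get_time_s())
a=snap("scene","scene5")["pixels"];b=snap("side","side5")["pixels"]
cv2.imwrite("pics/crop5.png",np.hstack([cv2.resize(a[100:310,200:400],(400,420)),cv2.resize(b[100:310,150:350],(400,420))])[:,:,::-1])
E
```

```text
False [0.57386949 0.0890142  0.15460565]
0.01005794025472186 58.45864176750183 [ 0.53331113 -2.78654177  1.92333007] 14.875
7.5 [ 3.1 -6.4 -2.2] 0.01
15.0 [ 2.4 -7.6 -1.2] 0.0101
22.5 [ 1.4 -8.3  0.8] 0.0098
30.0 [ 1.4 -9.2  3.3] 0.0096
37.5 [  0.2 -10.5   7.3] 0.0098
45.0 [  0.  -11.7   8.5] 0.0098
[0.55294157 0.17585516 0.30089273] (np.float64(0.5518373238774126), np.float64(0.17976114642749294), np.float64(0.2985548698896889)) [('scene', 179, np.float64(44.15), np.float64(0.0076)), ('side', 807, np.float64(44.06), np.float64(-0.0101))] 18.375
```

View pics/crop5.png

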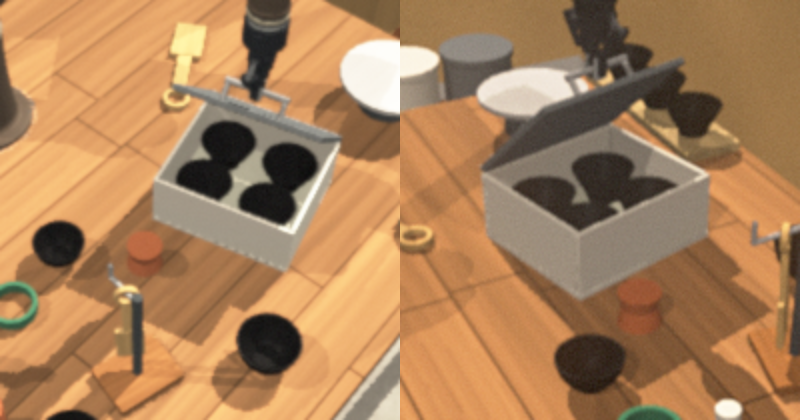

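The lid stands at about 44°, with the bar held at crop (258,90). The paddle still hangs at (127,300). I'll nudge the lid to 45° and relieve the sideways load.

Run:
```python
from lid import *
r.move_linear(tcp(46),speed=.05); r.wait(.3)
print(r.get_tool_pos(),np.round(r.get_ft_force(),1),lid_angle(),lid_angle(),r.get_finger_gap(),r.get_finger_force(),r.get_time_s())
```

```text
[0.55212643 0.17930027 0.30362691] [ -1.4 -11.4  10.6] [('scene', 117, np.float64(46.45), np.float64(0.0055)), ('side', 917, np.float64(45.13), np.float64(-0.0103))] [('scene', 115, np.float64(46.17), np.float64(0.006)), ('side', 916, np.float64(45.08), np.float64(-0.0101))] 0.010194857832556494 58.58568012714386 19.225
```

```bash
python3 -c "
from bench import r
print(r.job_done())"
```

```text
the job is handed in; nothing more can be done
None
```

The paddle hangs freely by its eye on the hook, and the gripper is holding the lid open at about 45° (45.1° in the side view, 46.2–46.5° in the less certain scene view); the job was handed in at about 19 s of the 56 s allowed.

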